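Close the hold-down frame and slide the circuit board under the inspection microscope

ROBOT

A 6-joint arm with a two-finger parallel gripper is mounted at the origin on the work surface. World frame = base frame: x ahead of the robot, y to its left, z up, the work surface at z = 0. Lengths are in m, angles in rad, forces in N, time in s.
With the tool pointing down it reaches from about 0.325 to 0.925 m from the base axis. Payload 3.1 kg.
Tool frame: the origin (TCP) lies at the very end of the fingers, on their centre line; the grasp point (between the pads) lies 19 mm behind it; z points along the fingers, y is the line along which they close (so a half turn about z gives the same grasp; the last joint's range is limited). The gripper opens to 85 mm and grips with 20 to 120 N. Pads are 22 mm wide; open, the fingers measure 114 mm over their backs; the gripper's body (76 mm by 85 mm) begins 54 mm behind the grasp point. The pads swing forward as they close: fully open they stand 13 mm farther back than shut.
Start: joints at [-1.382, 0.217, 1.613, -0, 1.311, -0.112], TCP at [0.185, -0.597, 0.231] pointing down, gripper open.
Joint ranges: [-2.75, 2.75], [-0.78, 2.1], [0.31, 2.55], [-1.13, 4.27], [0.13, 2.63], [-2.58, 2.58]. Speed limits (rad/s): [2.79, 2.79, 3.14, 3.14, 3.14, 3.14].

INTERFACE

Orientations are given as a rotation vector (axis times angle).
In Python, from workcell import manip, camera gives the robot as it stands.
- The arm moves only by the tool apply_moves, never from a script. Its argument "targets" is a list of rows, each a list of 6 numbers: the shift along the tool's x, y, z as a fraction of full scale, then the turn, a rotation vector about the tool's x, y, z as a fraction of full scale. In form: [[x, y, z, rx, ry, rz], ...]. A call has 1 to 5 rows; each row is the pose to reach, as a shift and turn from the pose commanded when the call began, along the tool's axes at that moment; what a row does not reach only later rows make up. Full scale, the value 1, is 0.25 m for a shift and 45 degrees for a turn. A row lasts 1/12 s, in which the tool goes at most 41.7 mm and 7.16 degrees, less where a joint would pass 70% of its speed; a pose out of reach is approached as far as the arm can. A call with a number of a shift or a turn outside -1 to 1 is refused whole. A call with a gripper value outside its range is refused whole. "jaw" is the finger opening in mm, from 0 to 85.4, set as the call begins (left out, the last holds). The fingers move at their own pace and stop on an object; "force" is the grip in N (left out, the last holds). Time passes only in rows, so rows that repeat a pose let the fingers close. It gives the time, the measured TCP pose, the force, the opening and the grip force at its end, in the units of the state.
- manip.observe(): the state, without advancing time (a new reading comes with each control period).
- camera(name): name is "scene" or "side" or "wrist"; returns a dict with "image" (384x512x3 uint8, red, green, blue), "vertical_fov" (degrees; the focal length in pixels is half the picture's height over the tangent of half this angle, whatever the lens; pixels are square), "cx", "cy" (the principal point, pixels), "pose" (4x4, takes a point from camera to world coordinates). Camera axes: x right, y down, z forward; pixel columns grow to the right and rows downward; lengths in m; the calibration is good to about 2 mm. A picture is of the moment at which its call begins. There is no depth.
- manip.close_job(): hands the job in; it is judged then, once.
The state is a dict: "clock": time; "joint_pos": joint angles; "dq": joint speeds; "joint_torque": joint torques, N m; "tcp_pos": TCP position; "tcp_rot": TCP orientation; "force": force on the tool from outside, world axes, zero at the start; "torque": the same for the moment, N m; "finger_gap": finger opening in m; "finger_force": force on a finger pad.
Only numpy, scipy, OpenCV 4.12 (cv2) and the standard library are available. Lean on these libraries where they do the work, as an engineer would, in place of code of your own. Each camera call takes 0.05 s, during which the arm holds its last target. There are 200 camera calls.

TASK

Get the circuit board ready for inspection, using the fingertips only and grasping nothing: first push the upright black hold-down frame over until it lies fully shut on the board carriage, then push the carriage by its end block until it is fully home against its stop under the microscope. Push gently, without slamming or pressing hard, and do not touch the board or the microscope, or disturb the loose things on the bench. Finish with the robot clear of everything.

Things in the scene. Friction and masses are not known exactly. Their poses are not given: they have to be found in the camera images.
- fixture: Inspection fixture fixed to the bench: dark steel base plate, 12 mm thick, spanning -80..80 mm in its x and -210..190 mm in its y. Origin on the bench surface. x points roughly away from the robot, y roughly to the robot's left (yaw up to 0.25 rad either way), z up. The carriage rides along it parallel to y. A steel end stop, top 42 mm above the bench, stands at y = 177..189 mm.
- microscope: Black video microscope fixed on the fixture; origin and axes are the fixture's. Upright barrel of radius 25 mm on the axis x = 0, y = 100 mm, from 145 to 345 mm above the bench; boom at 275..305 mm height to a column (24 mm diameter, 376 mm high) at x = 165, y = 100 mm, with a foot 16 mm high at x = 100..210, y = 35..165 mm. Not to be touched.
- carriage (a joint): Distance (m) of the aluminium carriage from home: 0 = fully home, board under the lens; larger = farther to fixture -y (robot's right). Begins at 0.12..0.17; end of travel 0.18. About 3 N of friction; stays where left.
- deck (a point): Top centre of the carriage deck, 34 mm above the bench, at fixture x = 0, y = 0.100 m minus the carriage value. Deck 130 mm (x) by 150 mm (y), 18 mm thick; on its -y end a solid block 130 mm (x) by 50 mm (y), top 56 mm above the bench. Axes are the fixture's.
- push_face (a point): Centre of the outer (-y) upright face of the carriage's end block, the face to push: 130 mm wide (fixture x), from 16 to 56 mm above the bench; this point is 36 mm above the bench and 125 mm from the deck centre. Push it in fixture +y. Its axes are the fixture's.
- frame (a joint): Opening angle (rad) of the black hold-down frame hinged on the carriage's near edge (towards the robot): 0 = shut, flat over the board; pi/2 = upright; beyond that it leans towards the robot (limit 1.9). Begins at 1.2..1.75. Stiff hinge (0.16 N m of friction): it stays where left; pushing at its free edge takes 1 to 3 N.
- frame_hinge (a point): Middle of the hinge line, which is parallel to fixture y at x = -65 mm, 41 mm above the bench. The frame is an open rectangle, 146 mm wide along the hinge, 8 mm thick (4 mm either side of the hinge plane), reaching 130 mm from the hinge line. This point turns with it: x points from hinge to free edge, z out of the outer face (on top when shut, facing the robot when upright).
- frame_edge (a point): Middle of the frame's free-edge bar (22 mm wide, 108 to 130 mm from the hinge line), on its outer face, 119 mm from the hinge line. When shut this face is 45 mm above the bench. Push here, on the outer face, away from the robot and then down. Axes as frame_hinge.
- board: The green circuit board, 92 by 106 by 2 mm, seated in the middle of the carriage deck, seen through the opening of the frame (74 by 114 mm or more) once that is shut. Origin at the centre of its underside, 34 mm above the bench. Not to be touched.
- bottle: Loose bystander: white bottle, 52 mm diameter, 120 mm tall, origin under its centre. Leave alone.
- tape: Loose bystander: yellow roll of tape lying flat, 90 mm outside diameter, 24 mm high, origin under its centre. Leave alone.
- driver: Loose bystander: red-handled screwdriver lying along its own x, about 200 mm long and 26 mm thick, tip 100 mm to +x of its origin, which is on the bench under its middle. Leave alone.
- tray: Loose bystander: open blue parts tray, 100 by 140 by 35 mm, origin under its centre. Leave alone.

How it is judged:
On the way, in this order (a step that is already met when the one before it is completed fails the run):
1. the frame is pushed shut while the carriage is still out (value of joint frame below 0.05 rad and value of joint carriage above 0.08 m), for 0.2 s.
2. the carriage, frame shut, is pushed home (value of joint frame below 0.05 rad and value of joint carriage below 0.004 m), for 0.2 s.
At the end, for the whole second after the job is handed in: The frame is shut (under 0.05 rad), the carriage is home (within 4 mm of its stop), both are at rest, and each loose bystander is within 20 mm of where it began (all of step 2 and velocity of joint frame between -0.05 and 0.05 rad/s and velocity of joint carriage between -0.01 and 0.01 m/s and distance of each of bottle, tape, driver, tray from where it was at the start of the episode below 0.02 m); the robot touches nothing.
It fails at once if the carriage goes under the lens (less than 80 mm from home) with the frame still open (over 0.15 rad) (value of joint carriage below 0.08 m and value of joint frame above 0.15 rad).
It fails at once if the frame or the carriage is slammed (faster than 3 rad/s or 0.3 m/s) (velocity of joint frame below -3 rad/s or velocity of joint carriage below -0.3 m/s).
It fails at once if the frame or carriage is pinched or pressed hard (over 38 N from the fingers) (contact force between the fingers and fixture above 38 N).
It fails at once if the board or the microscope is touched (contact force between any of the fingers, the arm and board above 1 N or contact force between any of the fingers, the arm and microscope above 1 N).
It fails at once if a loose bystander is moved, lifted or carried (over 20 mm) (distance of any of bottle, tape, driver, tray from where it was at the start of the episode above 0.02 m).
It also fails if it takes over 58 s, if anything falls off the work surface, if the arm or the gripper's body presses on something with over 40 N, if the wrist force passes 120 N, or if a joint passes its speed limit or range.

## Working session

There is one attempt and no reset: what is moved stays moved. The work goes in short steps, Python scripts to look and compute and a tool call to move; the robot and the scene stay as the last step left them, time stands still between calls to the robot, and variables do not carry over. Pictures are saved under pics/ and viewed, at most 10 in all, crops included, and the job is handed in when it is done.

Besides the shell and the picture viewer there is one more tool, called after ">>>" in YAML: its name, and indented under it one key for each argument. apply_moves: Moves the arm, as the interface text tells. Its arguments: {"type":"object","properties":{"targets":{"type":"array"},"jaw":{"type":"number"},"force":{"type":"number"}},"required":["targets"]}

```bash
mkdir -p pics
python3 - <<'E'
from workcell import manip, camera
import cv2,pickle
s=manip.observe(); print({k:s[k] for k in ("clock","tcp_pos","tcp_rot","finger_gap","force")})
d={}
for n in ("scene","side","wrist"):
    c=camera(n); d[n]=c; cv2.imwrite(f"pics/{n}0.png",c["image"][:,:,::-1]); print(n,c["vertical_fov"],c["cx"],c["cy"],c["pose"].round(3).tolist())
pickle.dump(d,open("c0.pkl","wb"))
E
```

```text
{'clock': 0.0, 'tcp_pos': array([ 0.18505942, -0.59610648,  0.22993927]), 'tcp_rot': array([-3.10371331e+00, -4.70350201e-01,  1.09915501e-04]), 'finger_gap': 0.0855444710119646, 'force': array([ 0.1815103 ,  0.23386398, -0.37095689])}
scene 51.86118921509883 256.21395372444675 189.56777496178222 [[-0.322, 0.792, -0.519, 1.031], [0.947, 0.269, -0.177, 0.139], [-0.001, -0.549, -0.836, 0.901], [0.0, 0.0, 0.0, 1.0]]
side 45.4921120035807 249.2439852924545 191.18250552021016 [[-0.936, -0.2, 0.29, 0.156], [-0.352, 0.538, -0.766, 0.918], [-0.003, -0.819, -0.574, 0.768], [0.0, 0.0, 0.0, 1.0]]
wrist 67.50073410258526 255.53277261303558 189.0066060994016 [[0.296, -0.908, -0.295, 0.261], [-0.955, -0.282, -0.09, -0.574], [-0.002, 0.308, -0.951, 0.372], [0.0, 0.0, 0.0, 1.0]]
```

View pics/scene0.png

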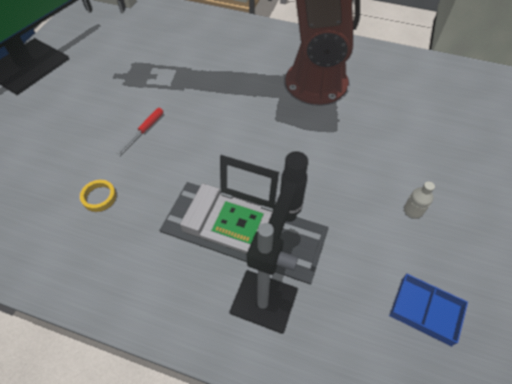

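View pics/side0.png

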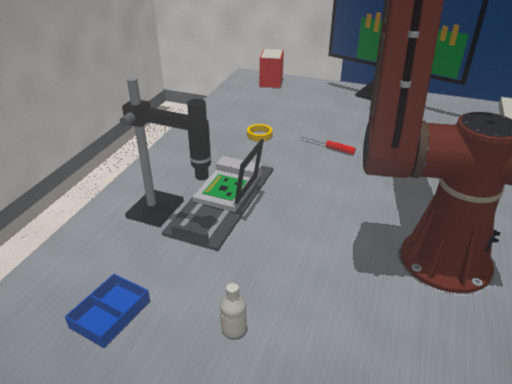

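The scene view shows the fixture's base plate at about (162–327, 184–277), with the frame upright near (250,180) and the carriage at (235,220). The tape is at (98,195), the driver at (142,130), the bottle at (420,200) and the tray at (430,308). I'll zoom in for the corners.

Run:
```python
import cv2
a=cv2.imread("pics/scene0.png")[145:285,150:340]; cv2.imwrite("pics/s1.png",cv2.resize(a,None,fx=4,fy=4,interpolation=cv2.INTER_CUBIC))
a=cv2.imread("pics/side0.png")[125:255,130:290]; cv2.imwrite("pics/s2.png",cv2.resize(a,None,fx=4.5,fy=4.5,interpolation=cv2.INTER_CUBIC))
```

```text
(no output)
```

View pics/s1.png

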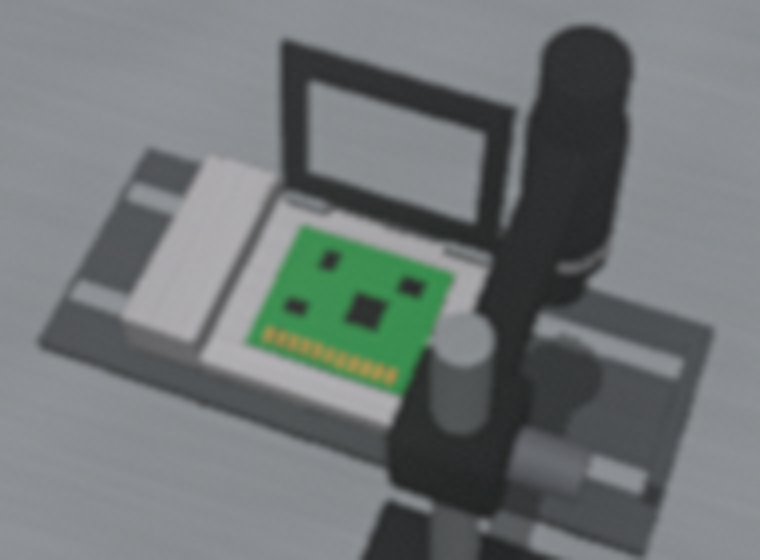

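View pics/s2.png

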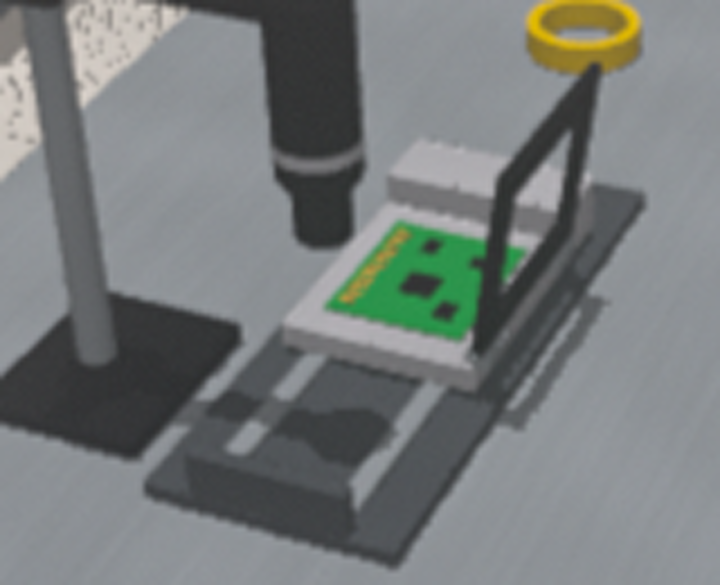

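The crops show the corners clearly. In the scene crop, the plate corners are (148,150), (40,345), (713,328) and (645,555), and the frame's free edge runs (283,40)–(515,108). In the side crop, the plate corners are (645,197), (395,560) and (148,488), and the free edge runs (505,178)–(597,68). Next I'll fit the pose.

```bash
cat > h.py <<'E'
import numpy as np
from scipy.spatial.transform import Rotation as R
def proj(c,P):
    T=np.linalg.inv(c["pose"]); q=np.atleast_2d(P)@T[:3,:3].T+T[:3,3]
    f=c["image"].shape[0]/2/np.tan(np.radians(c["vertical_fov"]/2))
    return np.c_[c["cx"]+f*q[:,0]/q[:,2],c["cy"]+f*q[:,1]/q[:,2]]
def ground(c,u,v,z):
    f=c["image"].shape[0]/2/np.tan(np.radians(c["vertical_fov"]/2))
    d=c["pose"][:3,:3]@np.array([(u-c["cx"])/f,(v-c["cy"])/f,1]); o=c["pose"][:3,3]
    return o+d*(z-o[2])/d[2]
E
python3 - <<'E'
from h import *; import pickle
from scipy.optimize import least_squares
d=pickle.load(open("c0.pkl","rb")); S,D=d["scene"],d["side"]
fx=lambda x,y,z:(lambda q,a:(x,y,z))
blk=lambda x,y,z:(lambda q,a:(x,.1-q+y,z))
frm=lambda r,y,o:(lambda q,a:(-.065+r*np.cos(a)-o*np.sin(a),.1-q+y,.041+r*np.sin(a)+o*np.cos(a)))
s=[(fx(-.08,-.21,.012),148,150),(fx(.08,-.21,.012),40,345),(fx(-.08,.19,.012),713,328),(fx(.08,.19,.012),645,555),
(blk(-.065,-.125,.056),207,155),(blk(.065,-.125,.056),125,318),(blk(.065,-.075,.056),195,342),(blk(-.065,-.075,.056),277,178),
(frm(.13,-.073,0),283,40),(frm(.13,.073,0),515,108)]
w=[(fx(-.08,-.21,.012),645,197),(fx(-.08,.19,.012),395,560),(fx(.08,.19,.012),148,488),(blk(.065,-.125,.056),425,140),(blk(.065,-.075,.056),388,183),
(blk(.065,.075,.034),287,330),(blk(-.065,.075,.034),475,375),(frm(.13,.073,0),505,178),(frm(.13,-.073,0),597,68)]
def wd(p,L):
    c,n=np.cos(p[2]),np.sin(p[2]); L=np.array(L)
    return np.c_[p[0]+c*L[:,0]-n*L[:,1],p[1]+n*L[:,0]+c*L[:,1],L[:,2]]
def res(p):
    o=[]
    for c,l,k,off in((S,s,4,(150,145)),(D,w,4.5,(130,125))):
        uv=proj(c,wd(p,[f(p[3],p[4]) for f,_,_ in l]))
        m=np.array([((u+.5)/k-.5+off[0],(v+.5)/k-.5+off[1]) for _,u,v in l]); o.append(uv-m)
    return np.vstack(o).ravel()
r=least_squares(res,[.6,-.1,0,.14,1.5],loss="soft_l1"); p=r.x
print(p.round(4)); print(res(p).reshape(-1,2).round(1).tolist()); np.save("fit.npy",p)
q,a=p[3:]
for n,L in dict(face=blk(0,-.125,.036)(q,a),edge=frm(.119,0,.004)(q,a),hinge=frm(0,0,0)(q,a),scope=(0,.1,0)).items(): print(n,wd(p,[L]).round(3))
print("tape",ground(S,98,196,.012),"driver",ground(S,162,112,.013),ground(S,121,154,.01),"bottle",ground(D,233,325,.0))
E
```

```text
[ 0.5991 -0.0296 -0.0237  0.1272  1.7271]
[[0.2, -0.8], [-0.3, -0.5], [1.6, -0.7], [1.6, -0.3], [0.7, -0.9], [-1.1, 0.0], [0.2, 0.4], [0.9, -1.1], [-0.2, 0.3], [0.8, 0.6], [-0.1, -1.3], [0.7, -1.2], [-1.3, -0.9], [-1.9, -0.8], [-0.8, -2.4], [-1.5, -1.7], [0.2, -1.2], [0.2, 0.3], [0.5, -1.4]]
face [[ 0.595 -0.182  0.036]]
edge [[ 0.511 -0.055  0.158]]
hinge [[ 0.533 -0.055  0.041]]
scope [[0.601 0.07  0.   ]]
tape [ 0.63385022 -0.44227822  0.012     ] driver [ 0.30172672 -0.41716797  0.013     ] [ 0.4867771  -0.45669322  0.01      ] bottle [0.40534586 0.35530438 0.        ]
```

The fit is good to about 1–2 px. The carriage is at 0.127, the frame at 1.73 rad and the yaw at −0.024. I'll close the fingers and travel to the robot side of the frame at z = 0.23.

>>> apply_moves:
  targets:
    - [0.52,-0.54,0,0,0,0]
    - [0.52,-0.54,0,0,0,0]
    - [0.52,-0.54,0,0,0,0]
    - [0.52,-0.54,0,0,0,0]
    - [0.52,-0.54,0,0,0,0]
  jaw: 0
  force: 20

```text
clock: 0.57
tcp_pos: [0.2705, -0.4252, 0.2303]
tcp_rot: [-3.102, -0.473, -0.001]
force: [0.4, -0.4, 0.1]
finger_gap: 0.0255
finger_force: 0.0
```

>>> apply_moves:
  targets:
    - [0.52,-0.54,0,0,0,0]
    - [0.52,-0.54,0,0,0,0]
    - [0.52,-0.54,0,0,0,0]
    - [0.52,-0.54,0,0,0,0]
    - [0.52,-0.54,0,0,0,0]

```text
clock: 0.98
tcp_pos: [0.3543, -0.2581, 0.2308]
tcp_rot: [-3.103, -0.474, -0.001]
force: [-0.9, 0.7, 0.7]
finger_gap: 0.0
finger_force: 0.0
```

>>> apply_moves:
  targets:
    - [0.52,-0.54,0,0,0,0.413]
    - [0.52,-0.54,0,0,0,0.413]
    - [0.52,-0.54,0,0,0,0.413]
    - [0.52,-0.54,0,0,0,0.413]
    - [0.52,-0.54,0,0,0,0.413]

```text
clock: 1.4
tcp_pos: [0.438, -0.0927, 0.2313]
tcp_rot: [3.141, -0.039, 0.001]
force: [0.9, -0.8, -0.3]
finger_gap: 0.0001
finger_force: 0.0
```

>>> apply_moves:
  targets:
    - [0,0,0.34,0,0,0]
    - [0,0,0.34,0,0,0]
    - [0.09,0,0.34,0,0,0]
    - [0.16,0,0.34,0,0,0]
    - [0.16,0,0.34,0,0,0]

```text
clock: 1.82
tcp_pos: [0.4785, -0.095, 0.1446]
tcp_rot: [-3.141, 0.035, 0.002]
force: [-0.2, 0.2, 1.0]
finger_gap: -0.0
finger_force: 0.0
```

Run:
```python
from workcell import camera
import cv2
a=[cv2.resize(camera(n)["image"][y:y+150,x:x+190,::-1],None,fx=2.1,fy=4*.525,interpolation=cv2.INTER_CUBIC) for n,x,y in(("scene",150,110),("side",120,95))]
cv2.imwrite("pics/m1.png",cv2.hconcat(a))
```

```text
(no output)
```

View pics/m1.png

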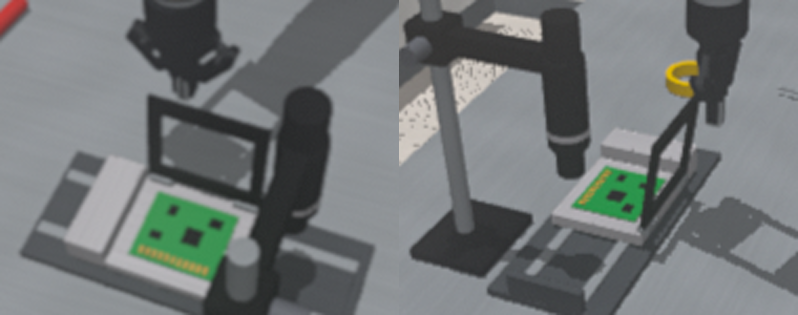

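>>> apply_moves:
  targets:
    - [0.03,0,0,0,0,0]
    - [0.06,0,0,0,0,0]
    - [0.09,0,0,0,0,0]
    - [0.12,0,0,0,0,0]
    - [0.15,0,0,0,0,0]

```text
clock: 2.33
tcp_pos: [0.5159, -0.0967, 0.1468]
tcp_rot: [3.141, -0.037, 0.0]
force: [-1.2, -0.7, 0.8]
finger_gap: 0.0002
finger_force: 0.7
```

>>> apply_moves:
  targets:
    - [0.025,0,-0.004,0,0,0]
    - [0.05,0,-0.009,0,0,0]
    - [0.076,0,-0.013,0,0,0]
    - [0.101,0,-0.018,0,0,0]
    - [0.126,0,-0.022,0,0,0]

```text
clock: 2.75
tcp_pos: [0.5471, -0.097, 0.1517]
tcp_rot: [-3.141, 0.037, 0.001]
force: [-0.5, -0.3, -0.5]
finger_gap: 0.0004
finger_force: 0.6
```

>>> apply_moves:
  targets:
    - [0.028,0,0.005,0,0,0]
    - [0.056,0,0.012,0,0,0]
    - [0.084,0,0.022,0,0,0]
    - [0.11,0,0.034,0,0,0]
    - [0.132,0,0.047,0,0,0]

```text
clock: 3.17
tcp_pos: [0.5809, -0.0981, 0.14]
tcp_rot: [3.141, -0.037, 0.002]
force: [-1.3, -0.2, 0.8]
finger_gap: 0.0001
finger_force: 0.5
```

>>> apply_moves:
  targets:
    - [0.018,0,0.009,0,0,0]
    - [0.036,0,0.018,0,0,0]
    - [0.053,0,0.027,0,0,0]
    - [0.068,0,0.037,0,0,0]
    - [0.082,0,0.047,0,0,0]

```text
clock: 3.58
tcp_pos: [0.6004, -0.0983, 0.128]
tcp_rot: [-3.141, 0.037, 0.0]
force: [-1.3, -0.6, -0.1]
finger_gap: -0.0002
finger_force: 0.4
```

Run:
```python
from workcell import camera
import cv2
a=[cv2.resize(camera(n)["image"][y:y+150,x:x+190,::-1],None,fx=2.1,fy=4*.525,interpolation=cv2.INTER_CUBIC) for n,x,y in(("scene",150,130),("side",120,95))]
cv2.imwrite("pics/m2.png",cv2.hconcat(a))
```

```text
(no output)
```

View pics/m2.png

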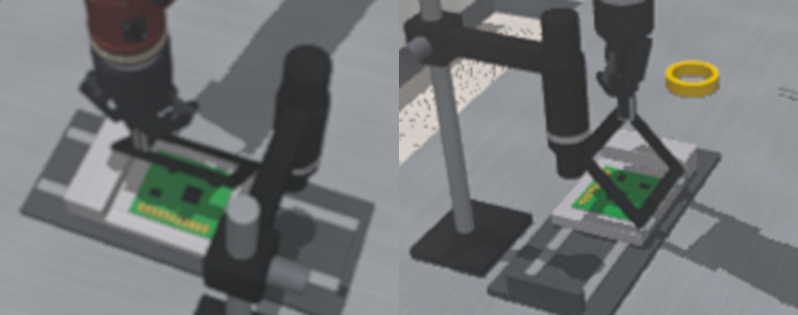

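The finger is pushing on the free-edge bar, the frame is at about 0.8 rad, and everything is well clear of the barrel. I'll continue along the arc.

>>> apply_moves:
  targets:
    - [0.015,0,0.012,0,0,0]
    - [0.03,0,0.024,0,0,0]
    - [0.044,0,0.037,0,0,0]
    - [0.058,0,0.05,0,0,0]
    - [0.07,0,0.064,0,0,0]

```text
clock: 4.1
tcp_pos: [0.618, -0.0988, 0.112]
tcp_rot: [3.141, -0.037, 0.0]
force: [-1.4, 0.2, 0.7]
finger_gap: -0.0002
finger_force: 0.4
```

>>> apply_moves:
  targets:
    - [0.012,0,0.015,0,0,0]
    - [0.023,0,0.031,0,0,0]
    - [0.034,0,0.047,0,0,0]
    - [0.044,0,0.064,0,0,0]
    - [0.053,0,0.081,0,0,0]

```text
clock: 4.52
tcp_pos: [0.6312, -0.0991, 0.0916]
tcp_rot: [-3.141, 0.037, -0.0]
force: [-0.8, -1.0, 0.7]
finger_gap: 0.0001
finger_force: 0.3
```

>>> apply_moves:
  targets:
    - [0.008,0,0.018,0,0,0]
    - [0.016,0,0.036,0,0,0]
    - [0.023,0,0.054,0,0,0]
    - [0.03,0,0.073,0,0,0]
    - [0.036,0,0.091,0,0,0]

```text
clock: 4.93
tcp_pos: [0.6401, -0.0993, 0.0688]
tcp_rot: [-3.141, 0.037, -0.0]
force: [-0.5, -0.5, 0.0]
finger_gap: -0.0002
finger_force: 0.3
```

>>> apply_moves:
  targets:
    - [0.004,0,0.016,0,0,0]
    - [0.008,0,0.032,0,0,0]
    - [0.012,0,0.047,0,0,0]
    - [0.015,0,0.06,0,0,0]
    - [0.016,0,0.072,0,0,0]

```text
clock: 5.35
tcp_pos: [0.644, -0.0994, 0.051]
tcp_rot: [-3.141, 0.037, -0.0]
force: [-0.4, -0.7, 0.6]
finger_gap: -0.0002
finger_force: 0.3
```

>>> apply_moves:
  targets:
    - [0,0,0.005,0,0,0]
    - [0,0,0.01,0,0,0]
    - [0,0,0.015,0,0,0]
    - [0,0,0.018,0,0,0]
    - [0,0,0.02,0,0,0]

```text
clock: 5.77
tcp_pos: [0.6441, -0.0994, 0.0464]
tcp_rot: [3.141, -0.037, 0.001]
force: [0.6, 1.0, 0.0]
finger_gap: 0.0003
finger_force: 0.3
```

Next come steps of under 1 mm until the force rises.

>>> apply_moves:
  targets:
    - [0,0,0.002,0,0,0]
    - [0,0,0.004,0,0,0]
    - [0,0,0.004,0,0,0]
    - [0,0,0.005,0,0,0]
    - [0,0,0.005,0,0,0]

```text
clock: 6.18
tcp_pos: [0.644, -0.0995, 0.0451]
tcp_rot: [3.141, -0.037, 0.0]
force: [-0.4, 0.8, 0.5]
finger_gap: -0.0001
finger_force: 0.3
```

>>> apply_moves:
  targets:
    - [0,0,0.001,0,0,0]
    - [0,0,0.002,0,0,0]
    - [0,0,0.003,0,0,0]
    - [0,0,0.003,0,0,0]
    - [0,0,0.003,0,0,0]

```text
clock: 6.6
tcp_pos: [0.644, -0.0995, 0.045]
tcp_rot: [3.141, -0.037, 0.0]
force: [-1.7, 0.3, 5.3]
finger_gap: -0.0001
finger_force: 2.6
```

The frame is shut, with contact at z = 0.045 m and 5 N. I'll lift off and go round to the push face.

>>> apply_moves:
  targets:
    - [0,0,-0.1,0,0,0]
    - [0,0,-0.24,0,0,0]
    - [0,0,-0.36,0,0,0]
    - [0,0,-0.36,0,0,0]

```text
clock: 6.93
tcp_pos: [0.6488, -0.1008, 0.142]
tcp_rot: [3.138, -0.037, 0.02]
force: [1.7, -0.5, 1.0]
finger_gap: 0.0
finger_force: 0.0
```

>>> apply_moves:
  targets:
    - [-0.306,0.565,0,0,0,0]
    - [-0.306,0.565,0,0,0,0]
    - [-0.306,0.565,0,0,0,0]
    - [-0.306,0.565,0,0,0,0]
    - [-0.306,0.565,0,0,0,0]

```text
clock: 7.35
tcp_pos: [0.5606, -0.2441, 0.1333]
tcp_rot: [3.139, -0.045, -0.004]
force: [-0.8, 0.3, 0.3]
finger_gap: -0.0
finger_force: 0.0
```

Run:
```python
from workcell import camera,manip
import cv2
a=[cv2.resize(camera(n)["image"][y:y+150,x:x+190,::-1],None,fx=2.1,fy=2.1,interpolation=cv2.INTER_CUBIC) for n,x,y in(("scene",150,140),("side",120,95))]
cv2.imwrite("pics/m3.png",cv2.hconcat(a)); print(manip.observe()["tcp_pos"])
```

```text
[ 0.56297611 -0.23996314  0.13344368]
```

View pics/m3.png

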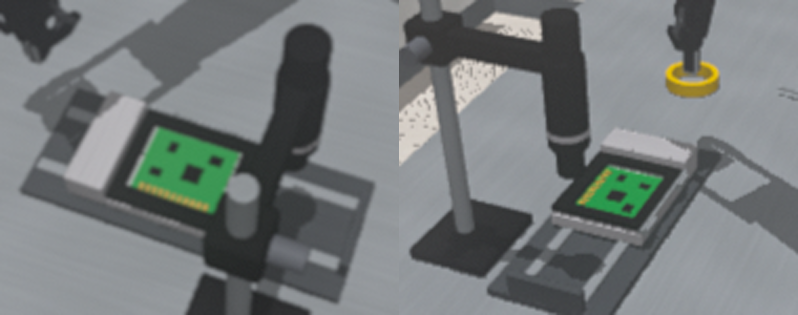

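The frame lies flat on the carriage in both views, and the hand is beyond the end block. I'll descend beside the push face.

>>> apply_moves:
  targets:
    - [0,0,0.12,0,0,0]
    - [0,0,0.24,0,0,0]
    - [0,0,0.34,0,0,0]
    - [0,0,0.4,0,0,0]
    - [0,0,0.4,0,0,0]

```text
clock: 7.87
tcp_pos: [0.5609, -0.2352, 0.029]
tcp_rot: [-3.136, 0.034, 0.013]
force: [-0.3, 0.7, -1.2]
finger_gap: -0.0001
finger_force: 0.0
```

>>> apply_moves:
  targets:
    - [0,-0.03,0,0,0,0]
    - [0,-0.06,0,0,0,0]
    - [0,-0.08,0,0,0,0]
    - [0,-0.1,0,0,0,0]
    - [0,-0.12,0,0,0,0]

```text
clock: 8.28
tcp_pos: [0.5659, -0.2084, 0.0359]
tcp_rot: [3.14, -0.036, 0.004]
force: [-0.2, -0.8, 0.5]
finger_gap: -0.0001
finger_force: 0.0
```

>>> apply_moves:
  targets:
    - [0,-0.015,0,0,0,0]
    - [0,-0.03,0,0,0,0]
    - [0,-0.045,0,0,0,0]
    - [0,-0.06,0,0,0,0]
    - [0,-0.075,0,0,0,0]

```text
clock: 8.7
tcp_pos: [0.5653, -0.1909, 0.0345]
tcp_rot: [3.139, -0.036, 0.0]
force: [-0.9, -3.8, -0.1]
finger_gap: -0.0
finger_force: 1.7
```

In contact at 3.8 N. Pushing steadily now.

>>> apply_moves:
  targets:
    - [0,-0.03,0,0,0,0]
    - [0,-0.06,0,0,0,0]
    - [0,-0.09,0,0,0,0]
    - [0,-0.12,0,0,0,0]
    - [0,-0.15,0,0,0,0]

```text
clock: 9.12
tcp_pos: [0.5664, -0.1521, 0.0345]
tcp_rot: [3.141, -0.037, 0.001]
force: [0.6, -4.1, 0.4]
finger_gap: -0.0002
finger_force: 1.9
```

>>> apply_moves:
  targets:
    - [0,-0.03,0,0,0,0]
    - [0,-0.06,0,0,0,0]
    - [0,-0.09,0,0,0,0]
    - [0,-0.12,0,0,0,0]
    - [0,-0.15,0,0,0,0]

```text
clock: 9.53
tcp_pos: [0.5676, -0.1144, 0.0345]
tcp_rot: [3.141, -0.037, 0.002]
force: [1.9, -3.4, -0.9]
finger_gap: 0.0002
finger_force: 1.9
```

>>> apply_moves:
  targets:
    - [0,-0.03,0,0,0,0]
    - [0,-0.06,0,0,0,0]
    - [0,-0.085,0,0,0,0]
    - [0,-0.105,0,0,0,0]
    - [0,-0.12,0,0,0,0]

```text
clock: 9.95
tcp_pos: [0.5679, -0.0844, 0.0344]
tcp_rot: [-3.141, 0.036, -0.0]
force: [2.2, -3.2, 1.1]
finger_gap: -0.0002
finger_force: 1.6
```

>>> apply_moves:
  targets:
    - [0,-0.014,0,0,0,0]
    - [0,-0.026,0,0,0,0]
    - [0,-0.038,0,0,0,0]
    - [0,-0.047,0,0,0,0]
    - [0,-0.055,0,0,0,0]

```text
clock: 10.37
tcp_pos: [0.568, -0.0713, 0.0344]
tcp_rot: [-3.141, 0.037, 0.0]
force: [2.8, -2.5, 1.2]
finger_gap: -0.0001
finger_force: 1.6
```

>>> apply_moves:
  targets:
    - [0,-0.004,0,0,0,0]
    - [0,-0.008,0,0,0,0]
    - [0,-0.012,0,0,0,0]
    - [0,-0.014,0,0,0,0]
    - [0,-0.016,0,0,0,0]

```text
clock: 10.78
tcp_pos: [0.568, -0.0686, 0.0344]
tcp_rot: [3.139, -0.036, -0.0]
force: [1.1, -7.6, 0.9]
finger_gap: 0.0002
finger_force: 3.9
```

>>> apply_moves:
  targets:
    - [0,-0.001,0,0,0,0]
    - [0,-0.002,0,0,0,0]
    - [0,-0.003,0,0,0,0]
    - [0,-0.004,0,0,0,0]
    - [0,-0.004,0,0,0,0]

```text
clock: 11.2
tcp_pos: [0.568, -0.0686, 0.0344]
tcp_rot: [3.138, -0.036, -0.0]
force: [1.7, -9.6, 0.2]
finger_gap: -0.0001
finger_force: 4.5
```

It is on the stop: the position stays fixed while the force rises to 10 N. I'll back off, rise and check.

>>> apply_moves:
  targets:
    - [0,0.03,0,0,0,0]
    - [0,0.1,0,0,0,0]
    - [0,0.2,0,0,0,0]
    - [0,0.3,0,0,0,0]
    - [0,0.4,0,0,0,0]

```text
clock: 11.62
tcp_pos: [0.5639, -0.1656, 0.033]
tcp_rot: [-3.138, 0.036, 0.006]
force: [-0.8, 0.1, -0.0]
finger_gap: -0.0002
finger_force: 0.0
```

>>> apply_moves:
  targets:
    - [0,0.1,-0.1,0,0,0]
    - [0,0.15,-0.25,0,0,0]
    - [0,0.2,-0.4,0,0,0]
    - [-0.1,0.2,-0.5,0,0,0]
    - [-0.1,0.2,-0.5,0,0,0]

```text
clock: 12.03
tcp_pos: [0.54, -0.2172, 0.1653]
tcp_rot: [3.139, -0.04, 0.008]
force: [0.8, 0.9, 0.7]
finger_gap: -0.0
finger_force: 0.0
```

Run:
```python
from workcell import camera,manip
import cv2
from h import *
p=np.load("fit.npy"); out=[]
for n,x,y in(("scene",150,140),("side",120,95)):
    c=camera(n); im=c["image"][:,:,::-1].copy(); out.append(cv2.resize(im[y:y+150,x:x+190],None,fx=2.1,fy=2.1,interpolation=cv2.INTER_CUBIC))
    # predicted block top corners for carriage home
    co,s=np.cos(p[2]),np.sin(p[2])
    for X,Y in((-.065,-.025),(.065,-.025),(.065,.025),(-.065,.025)):
        u=proj(c,[p[0]+co*X-s*Y,p[1]+s*X+co*Y,.056])[0]
        cv2.circle(out[-1],tuple(int(round(v)) for v in (u-[x,y])*2.1),2,(0,0,255),-1)
cv2.imwrite("pics/m4.png",cv2.hconcat(out)); s=manip.observe(); print(s["tcp_pos"],s["force"],abs(s["dq"]).max())
```

```text
[ 0.53896123 -0.21515842  0.15980519] [-0.28126921 -0.02147395 -0.60734561] 0.049595816534382414
```

View pics/m4.png

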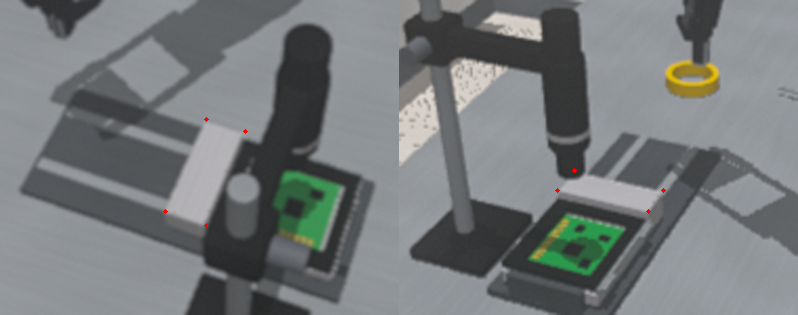

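The end block matches its predicted home corners in both views, the frame is shut and the robot is clear. Handing the job in.

```bash
python3 -c "
from workcell import manip
print(manip.close_job())"
```

```text
the job is handed in; nothing more can be done
None
```

I pushed the frame fully shut and then the carriage home against its stop, with contact forces around 10 N or less in the readings. The loose items were not approached, the robot ended clear of everything, and the job is handed in (no verdict was returned).

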